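# Take up the grinder's star wheel adjuster through its slot

### The arm

A 7-joint arm with a two-finger parallel gripper is mounted at the origin on a cart in front of the work surface, level with it; the furniture and walls round the work are solid. World frame = base frame: x ahead of the robot, y to its left, z up, the work surface at z = 0. Lengths are in m, angles in rad, forces in N, time in s.
With the tool pointing down it reaches from about 0.4 to 0.925 m from the base axis. Payload 4.1 kg.
Tool frame: the origin (TCP) lies midway between the tips of the shut fingers; the grasp point (between the pads) lies 19 mm behind it; z points along the fingers, x is the direction in which the jaws open and shut, and the axes are right-handed (so a half turn about z gives the same grasp; the last joint's range is limited). The gripper opens to 85 mm and grips with 20 to 120 N. Pads are 22 mm wide; open, the fingers measure 114 mm over their backs; the gripper's body (76 mm by 85 mm) begins 54 mm behind the grasp point. The pads swing forward as they close: fully open they stand 13 mm farther back than shut.
Start: joints at [1.095, 0.398, 0.045, 1.537, -0.019, 1.207, -0.051], TCP at [0.239, -0.604, 0.195] pointing down, gripper open.
Joint ranges: [-2.82, 2.82], [-0.49, 2.23], [-1.37, 1.46], [0, 2.46], [-1.36, 4.5], [0.23, 2], [-2.94, 2.94]. Speed limits (rad/s): [2.57, 2.57, 3.14, 3.14, 3.14, 3.14, 3.14].

### API

Orientations are given as [roll, pitch, yaw] about the fixed x, y, z axes, in that order (R = Rz(yaw) Ry(pitch) Rx(roll)).
In Python, from rig import env gives the robot as it stands.
- The arm moves only by the tool step_arm, never from a script. Its argument "steps" is a list of rows, each an object with "hand": the closure in counts, from 0 (fully open) to 255 (shut); "xyz": the shift along the world's x, y, z in cm, a list of three; "rot": the turn, a rotation vector about the world's x, y, z in rad, a list of three. A call has exactly 8 rows; each row shifts and turns the pose as measured when the row begins; what a row does not reach is not made up. A row lasts 1/8 s, in which the tool goes at most 62.5 mm and 10.7 degrees, less where a joint would pass 70% of its speed; a pose out of reach is approached as far as the arm can. A call is refused whole if a number of a shift passes 6.25 or a number of a turn 0.188, either way. A call with a gripper value outside its range is refused whole. The fingers move at their own pace and stop on an object; "newtons" is the grip in N (left out, the last holds). Time passes only in rows, so rows that do not move let the fingers close, or fill a call up. It gives the time, the measured TCP pose, the force and the opening at its end, in the units of the state.
- env.sense(): the state, without advancing time (a new reading comes with each control period).
- env.read_camera(name): name is "scene" or "side" or "wrist"; returns a dict with "image" (480x640x3 uint8, red, green, blue), "fovy" (degrees; the focal length in pixels is half the picture's height over the tangent of half this angle, whatever the lens; pixels are square), "cx", "cy" (the principal point, pixels), "rvec" (rotation vector, rad) and "tvec" (3), from world to camera coordinates, as OpenCV has them; the wrist camera has in their place "T_tool_cam" (4x4, takes a point from camera to tool coordinates, whose origin is the TCP and whose axes are the tool frame's). Camera axes: x right, y down, z forward; pixel columns grow to the right and rows downward; lengths in m; the calibration is good to about 2 mm. A picture is of the moment at which its call begins: read the wrist's pose just before it. There is no depth.
- env.job_done(): hands the job in, once; it reports no verdict.
The state is a dict: "time_s": time; "joints": joint angles; "qd": joint speeds; "joint_efforts": joint torques, N m; "position": TCP position; "eef_rot": TCP orientation; "wrist_force": force on the tool from outside, world axes, zero at the start; "moment": the same for the moment, N m; "gripper_width": opening from 0.0 (shut) to 1.0 (fully open).
Only numpy, scipy, OpenCV 4.12 (cv2) and the standard library are available. Lean on these libraries where they do the work, as an engineer would, in place of code of your own. Each camera call takes 0.05 s, during which the arm holds its last target. There are 200 camera calls.

### The job

Take the adjusting tool from its wooden stand, put its blade through the narrow slot in the cover of the coffee grinder head and push the star wheel underneath round in the direction of the raised arrow, one tooth per stroke, until the wheel binds. Finish with a firm steady push of about 12 newtons against the bound wheel, held about half a second, and never put more than 25 newtons on the grinder with the tool or touch the wheel with the fingers. Then put the tool back upright in its stand, blade fully down in the hole, and leave the things standing around where they are.

Things in the scene. Friction and masses are not known exactly. Their poses are not given: they have to be found in the camera images.
- grinder: Coffee grinder head, fixed to the table: grey square housing 120 x 120 x 60 mm, low outlet at its back (+x), aluminium cover (4 mm thick, top at z = 60 mm) with four screws (3 mm high) and a dark round boss (radius 17, 7 mm high) near the middle. Origin: centre of the underside, z up, on the star wheel's axis. A raised arrow beside the slot points to its own -y.
- slot (a point): Centre of the slot at the cover's top face, 28 mm from the grinder's centre towards its own -x; axes as the grinder's. The slot goes through the cover, 28 mm long along y, 14 mm wide along x. The teeth lie 7 to 20 mm below this point and pass underneath along y; there is free space to 42 mm depth.
- wheel_ring: The star wheel, steel, hidden under the cover except through the slot: vertical axis through the grinder's origin, 10 straight radial teeth 36 degrees apart, each 6 mm thick, from radius 22 to 34 mm. Gaps are about 11 mm wide on the slot's centre line. Origin on the axis at the teeth's lower face (40 mm above the grinder's origin); one tooth's centre line lies along its own +x.
- star_wheel (a joint): Turn of the star wheel in rad, growing counter-clockwise from above (under the slot the teeth then move to the grinder's -y). Starts negative, binds on a hard stop at 0, where the ring's +x stands 0.33 rad counter-clockwise of the grinder's +x. Drag 0.08 N m (3 N at the teeth); stays where left. Needs two or three strokes; the last tooth binds with the blade 9 mm short of the slot's end.
- adjuster: Adjusting tool, 100 mm long, about 90 g, upright in the stand. Origin at the blade tip, z up along the tool. Steel blade 9 mm wide along x, 4 mm thick along y, 34 mm long; collar of radius 13 mm from z = 34 to 38 mm; square wooden handle 20 x 20 mm from z = 38 to 100 mm, sides along x and y. The blade goes into the slot with its x along the grinder's x (either way round).
- blade_tip (a point): Tip of the tool's blade, at the tool's origin.
- handle (a point): Point on the axis of the handle, 62 mm above the blade tip: a good place to grip.
- stand: Fixed wooden block 56 x 56 x 45 mm on a 64 mm foot. Origin: centre of the underside, z up.
- stand_hole (a point): Mouth of the stand's hole at the centre of its top face, 45 mm above the table; axes as the stand's. Rectangular hole 12 mm along x, 7 mm along y, 40 mm deep. The stowed tool has its x along the stand's x (either way round), its collar resting on the top face, so the blade tip is 34 mm below this point.
- pot: Bystander: yoghurt pot 72 mm across, 71 mm high, upright. Origin at its underside.
- spoon: Bystander: metal measuring spoon, 107 x 46 x 14 mm, lying. Origin at its underside.
- peg: Bystander: wooden clothes peg, 72 x 15 x 12 mm, lying. Origin at its underside.
Mind the look-alikes: they are no part of the job. There is more than one size of the adjuster; the job needs the smaller. Leave any green look-alike of the stand alone.

How it is judged:
By the outcome, as a careful person would: the job done as asked, in the order asked, and still so for the second after the job is handed in, with the robot touching nothing.
It also fails if it takes over 64 s, if anything falls off the work surface, if the arm or the gripper's body presses on something with over 40 N, if the wrist force passes 120 N, or if a joint passes its speed limit or range.

## Working session

There is one attempt and no reset: what is moved stays moved. The work goes in short steps, Python scripts to look and compute and a tool call to move; the robot and the scene stay as the last step left them, time stands still between calls to the robot, and variables do not carry over. Pictures are saved under pics/ and viewed, about 8 in all and at most 12, crops included, and the job is handed in when it is done.

Besides the shell and the picture viewer there is one more tool, called after "Request:" as name(argument=value, ...) on one line, values as JSON. step_arm: Moves the arm, as the interface text tells. Its arguments: {"type":"object","properties":{"steps":{"type":"array"},"newtons":{"type":"number"}},"required":["steps"]}

```bash
mkdir -p pics; ls; cat > h.py <<'E'
import numpy as np, cv2
from scipy.spatial.transform import Rotation as R
from rig import env
def shot(name,fn=None):
    s=env.sense(); c=env.read_camera(name); im=c["image"][:,:,::-1].copy()
    f=240/np.tan(np.radians(c["fovy"])/2)
    if name=="wrist":
        T=np.eye(4);T[:3,:3]=R.from_euler('xyz',s["eef_rot"]).as_matrix();T[:3,3]=s["position"]
        M=np.linalg.inv(T@np.array(c["T_tool_cam"]))
    else:
        M=np.eye(4);M[:3,:3]=cv2.Rodrigues(np.array(c["rvec"],float))[0];M[:3,3]=np.ravel(c["tvec"])
    if fn: cv2.imwrite("pics/"+fn,im)
    cam=dict(K=np.array([[f,0,c["cx"]],[0,f,c["cy"]],[0,0,1]]),M=M); 
    if fn: np.savez("pics/"+fn+".npz",**cam)
    return im,cam
def ray(cam,uv,z):
    M=cam["M"];d=M[:3,:3].T@np.linalg.inv(cam["K"])@np.array([uv[0],uv[1],1.]);o=-M[:3,:3].T@M[:3,3]
    return o+d*(z-o[2])/d[2]
def proj(cam,p):
    q=cam["M"][:3,:3]@np.array(p,float)+cam["M"][:3,3];q=cam["K"]@q;return q[:2]/q[2]
def load(fn): return dict(np.load("pics/"+fn+".npz"))
E
python3 - <<'E'
from h import *
s=env.sense();print({k:np.round(v,3).tolist() for k,v in s.items()})
a,ca=shot("scene","scene0.png");b,cb=shot("side","side0.png");w,cw=shot("wrist","wrist0.png")
for c in (ca,cb,cw):print(np.round(-c["M"][:3,:3].T@c["M"][:3,3],3),c["K"][0,0])
E
```

```text
pics
{'time_s': 0.0, 'joints': [1.095, 0.399, 0.045, 1.538, -0.019, 1.207, -0.051], 'qd': [-0.001, -0.001, -0.001, -0.001, 0.001, -0.0, -0.001], 'joint_efforts': [-0.0, -47.512, 1.364, -25.422, 0.012, 0.009, -0.0], 'position': [0.239, -0.604, 0.193], 'eef_rot': [3.141, 0.002, -1.194], 'wrist_force': [0.407, 0.709, -0.183], 'moment': [-0.004, 0.0, 0.0], 'gripper_width': 0.998}
[-0.091 -0.773  0.476] 445.36106971400557
[ 0.088 -1.086  1.003] 604.7704056325551
[ 0.304 -0.579  0.374] 408.17932682991835
```

View pics/scene0.png

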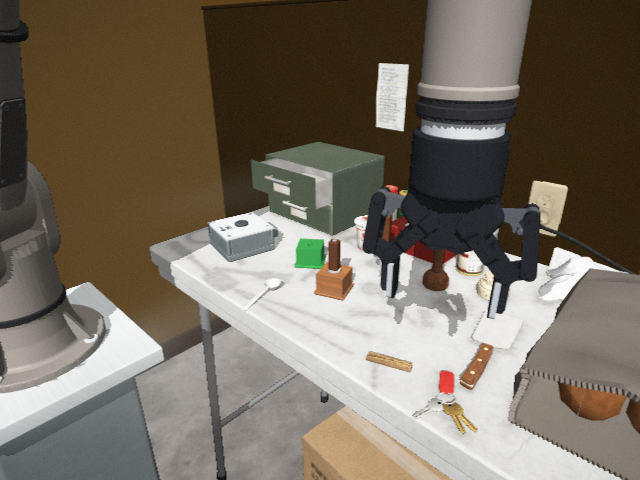

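View pics/side0.png

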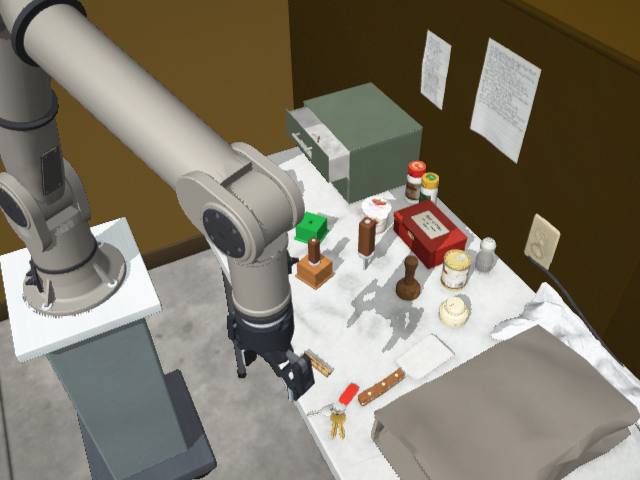

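The scene view shows the grinder at (243,235), the wooden stand with the smaller tool at (334,270), the green look-alike at (310,252), the spoon at (265,290) and the peg at (388,361). The side view shows the stand at (314,268), the larger tool at (367,240) and the pot at (376,212); the arm hides the grinder.

```bash
python3 - <<'E'
from h import *
a=load("scene0.png");b=load("side0.png")
print("handle top",ray(a,(335,241),.111),ray(b,(315,239),.111))
print("stand top",ray(a,(335,269),.045),ray(b,(314,264),.045))
print("green",ray(a,(311,243),.045),ray(b,(311,222),.045))
print("big tool", ray(b,(367,221),.13),ray(b,(365,267),.0))
print("grinder boss",ray(a,(241,223),.067)); print("corners",[ray(a,p,.06).round(3) for p in ((209,224),(254,214),(275,231),(222,242))])
print("spoon bowl",ray(a,(273,284),.01),"pot",ray(b,(376,203),.071))
im=cv2.imread("pics/scene0.png");c=cv2.resize(im[190:320,190:400],None,fx=3.8,fy=3.8,interpolation=cv2.INTER_CUBIC);cv2.imwrite("pics/crop0.png",c)
E
```

```text
handle top [ 0.48003415 -0.25023646  0.111     ] [ 0.48451601 -0.2475539   0.111     ]
stand top [ 0.48651648 -0.24477024  0.045     ] [ 0.47663585 -0.25508884  0.045     ]
green [ 0.53851989 -0.1236933   0.045     ] [ 0.5313687  -0.12944505  0.045     ]
big tool [ 0.59961325 -0.26787113  0.13      ] [ 0.59340727 -0.2787734   0.        ]
grinder boss [0.47009664 0.04207687 0.067     ]
corners [array([0.423, 0.107, 0.06 ]), array([0.537, 0.079, 0.06 ]), array([ 0.505, -0.04 ,  0.06 ]), array([ 0.387, -0.   ,  0.06 ])]
spoon bowl [ 0.39983673 -0.1528302   0.01      ] pot [ 0.68488438 -0.16768857  0.071     ]
```

View pics/crop0.png

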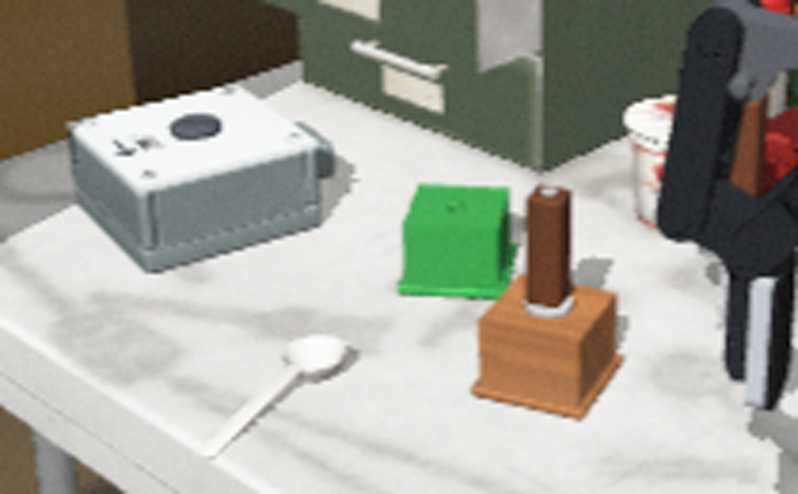

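The crop confirms the tool upright in the wooden stand (handle top at about (548,190)). The grinder's arrow and slot are on its near-left side at about (125-150,145), and the outlet is at (320,150). Moving over to look from close by.

Request:
step_arm(steps=[{"hand":0,"xyz":[0,0,4],"rot":[0,0,0]},{"hand":0,"xyz":[2.2,5.2,2],"rot":[0,0,0]},{"hand":0,"xyz":[2.2,5.2,0],"rot":[0,0,0]},{"hand":0,"xyz":[2.2,5.2,0],"rot":[0,0,0]},{"hand":0,"xyz":[2.2,5.2,0],"rot":[0,0,0]},{"hand":0,"xyz":[2.2,5.2,0],"rot":[0,0,0]},{"hand":0,"xyz":[2.2,5.2,0],"rot":[0,0,0]},{"hand":0,"xyz":[2.2,5.2,0],"rot":[0,0,0]}])

```text
time_s: 1.15
position: [0.3922, -0.2312, 0.2522]
eef_rot: [3.14, 0.003, -1.204]
wrist_force: [0.7, -0.3, -0.5]
gripper_width: 0.997
```

```bash
python3 - <<'E'
from h import *
w,cw=shot("wrist","wrist1.png");s=env.sense();print(np.round(s["position"],3),np.round(s["eef_rot"],3),s["time_s"])
E
```

```text
[ 0.396 -0.222  0.252] [-3.139  0.008 -1.192] 1.2
```

View pics/wrist1.png

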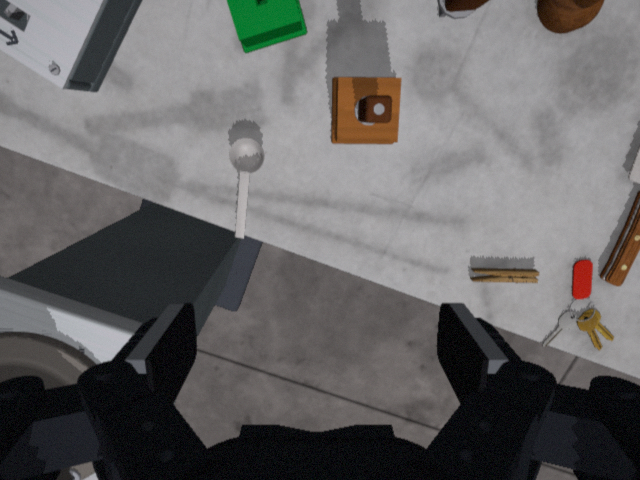

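The wrist view shows the stand at (366,110) with the handle top at (379,109), its sides nearly square to the image. The grinder is at top left with its arrow at (10,38).

```bash
python3 - <<'E'
from h import *
im=cv2.imread("pics/wrist1.png");c=load("wrist1.png")
hsv=cv2.cvtColor(im,cv2.COLOR_BGR2HSV);sub=hsv[60:160,310:420]
m=((sub[...,0]<20)&(sub[...,1]>120)&(sub[...,2]>110)).astype(np.uint8)*255
m=cv2.morphologyEx(m,cv2.MORPH_OPEN,np.ones((3,3)))
k=max(cv2.findContours(m,0,2)[0],key=cv2.contourArea);r=cv2.minAreaRect(k);b=cv2.boxPoints(r)+[310,60]
print(r[0]+np.array([310,60]),r[1:]); P=[ray(c,p,.045) for p in b];print(np.round(P,4))
# handle top: dark brown
m=((sub[...,0]<20)&(sub[...,1]>100)&(sub[...,2]<110)).astype(np.uint8)*255
m=cv2.morphologyEx(m,cv2.MORPH_OPEN,np.ones((3,3)))
k=max(cv2.findContours(m,0,2)[0],key=cv2.contourArea);r=cv2.minAreaRect(k);print("handle",r[0]+np.array([310,60]),r[1:])
# pale spot on handle top (end pin)
v=(sub[...,1]<70)&(sub[...,2]>120)
print("pin",ray(c,(379,109),.111), "poly",np.degrees(c["M"][0,0]))
print(proj(c,(.482,-.249,.111)))
cv2.imwrite("pics/crop1.png",cv2.resize(im[60:160,310:420],None,fx=5,fy=5,interpolation=cv2.INTER_CUBIC))
E
```

```text
[368.38503265 110.01843643] ((62.090694427490234, 65.29833221435547), 1.1934894323349)
[[ 0.4439 -0.231   0.045 ]
 [ 0.4968 -0.2112  0.045 ]
 [ 0.5156 -0.263   0.045 ]
 [ 0.4634 -0.2852  0.045 ]]
handle [371.5 100. ] ((44.0, 39.0), 90.0)
pin [ 0.48018101 -0.24762509  0.111     ] poly 20.528958657172183
[381.64728334 107.31876473]
```

View pics/crop1.png

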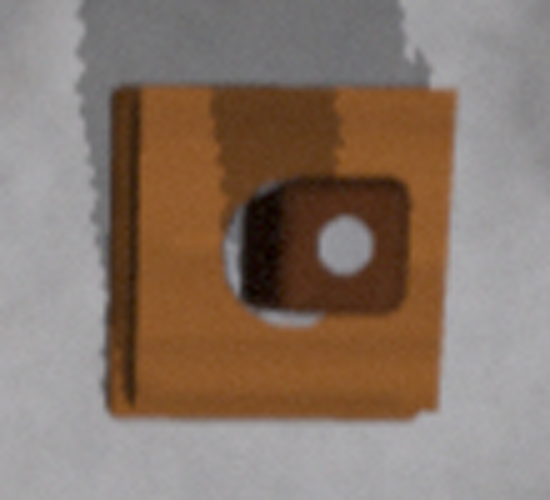

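Request:
step_arm(steps=[{"hand":0,"xyz":[4.2,-1.3,0],"rot":[0,0,-0.025]},{"hand":0,"xyz":[4.2,-1.3,-2],"rot":[0,0,0]},{"hand":0,"xyz":[0,0,-4],"rot":[0,0,0]},{"hand":0,"xyz":[0,0,-2],"rot":[0,0,0]},{"hand":0,"xyz":[0,0,0],"rot":[0,0,0]},{"hand":0,"xyz":[0,0,0],"rot":[0,0,0]},{"hand":0,"xyz":[0,0,0],"rot":[0,0,0]},{"hand":0,"xyz":[0,0,0],"rot":[0,0,0]}])

```text
time_s: 2.2
position: [0.4839, -0.2474, 0.1727]
eef_rot: [-3.136, 0.004, -1.212]
wrist_force: [-0.1, -0.1, -0.3]
gripper_width: 0.998
```

```bash
python3 - <<'E'
from h import *
w,c=shot("wrist","wrist2.png");s=env.sense();print(np.round(s["position"],4),np.round(s["eef_rot"],3),s["time_s"])
hsv=cv2.cvtColor(w,cv2.COLOR_BGR2HSV)
u,v=proj(c,(.4805,-.248,.111)).astype(int);print(u,v)
y0,x0=max(v-70,0),u-80;sub=hsv[y0:v+70,x0:u+80]
m=((sub[...,1]<80)&(sub[...,2]>110)).astype(np.uint8)*255
n,l,st,ce=cv2.connectedComponentsWithStats(m)
for i in range(1,n):
  if st[i,4]>25: p=ce[i]+[x0,y0];print(st[i],p.round(1),ray(c,p,.111).round(4))
o=((hsv[...,0]<20)&(hsv[...,1]>120)&(hsv[...,2]>100)).astype(np.uint8)*255
k=max(cv2.findContours(o,0,2)[0],key=cv2.contourArea);print(cv2.minAreaRect(k),ray(c,cv2.minAreaRect(k)[0],.045))
E
```

```text
[ 0.484  -0.2475  0.1728] [-3.136e+00  3.000e-03 -1.212e+00] 2.25
315 241
[    0     0   160   140 16227] [314.7 251.8] [ 0.4742 -0.25    0.111 ]
[ 73  66  12  12 112] [313.5 242.6] [ 0.4796 -0.2472  0.111 ]
((337.0, 216.5), (69.0, 28.0), 90.0) [ 0.48691338 -0.26314541  0.045     ]
```

Request:
step_arm(steps=[{"hand":0,"xyz":[-0.4,0,0],"rot":[0,0,0]},{"hand":0,"xyz":[0,0,-3],"rot":[0,0,0]},{"hand":0,"xyz":[0,0,-3],"rot":[0,0,0]},{"hand":0,"xyz":[0,0,-3],"rot":[0,0,0]},{"hand":0,"xyz":[0,0,-2.4],"rot":[0,0,0]},{"hand":0,"xyz":[0,0,0],"rot":[0,0,0]},{"hand":0,"xyz":[0,0,0],"rot":[0,0,0]},{"hand":0,"xyz":[0,0,0],"rot":[0,0,0]}])

```text
time_s: 3.25
position: [0.4812, -0.2494, 0.0607]
eef_rot: [-3.131, -0.003, -1.213]
wrist_force: [0.1, 0.2, 1.1]
gripper_width: 1.0
```

Request:
step_arm(steps=[{"hand":0,"xyz":[-0.1,0.2,-0.2],"rot":[0,0.011,0]},{"hand":0,"xyz":[0,0,0],"rot":[0,0,0]},{"hand":150,"xyz":[0,0,0],"rot":[0,0,0]},{"hand":255,"xyz":[0,0,0],"rot":[0,0,0]},{"hand":255,"xyz":[0,0,0],"rot":[0,0,0]},{"hand":255,"xyz":[0,0,0],"rot":[0,0,0]},{"hand":255,"xyz":[0,0,0],"rot":[0,0,0]},{"hand":255,"xyz":[0,0,0],"rot":[0,0,0]}], newtons=80)

```text
time_s: 4.25
position: [0.4817, -0.2476, 0.0608]
eef_rot: [-3.139, -0.002, -1.213]
wrist_force: [0.6, 0.8, 0.8]
gripper_width: 0.21
```

Request:
step_arm(steps=[{"hand":255,"xyz":[0,0,1],"rot":[0,0,0]},{"hand":255,"xyz":[0,0,1.5],"rot":[0,0,0]},{"hand":255,"xyz":[0,0,2],"rot":[0,0,0]},{"hand":255,"xyz":[0,0,3],"rot":[0,0,0]},{"hand":255,"xyz":[0,0,4],"rot":[0,0,0]},{"hand":255,"xyz":[-1,3,3],"rot":[0,0,0]},{"hand":255,"xyz":[-1,3,0],"rot":[0,0,0]},{"hand":255,"xyz":[0,0,0],"rot":[0,0,0]}], newtons=100)

```text
time_s: 5.25
position: [0.4611, -0.1864, 0.2169]
eef_rot: [-3.135, -0.006, -1.214]
wrist_force: [1.1, -0.0, -1.6]
gripper_width: 0.2
```

```bash
python3 - <<'E'
from h import *
w,c=shot("wrist","wrist3.png");s=env.sense();print(np.round(s["position"],4),np.round(s["eef_rot"],3),s["time_s"],np.round(s["wrist_force"],2))
a,ca=shot("scene","scene3.png")
u,v=proj(ca,np.array(s["position"])-[0,0,.03]).astype(int);print(u,v)
crop=cv2.resize(a[v-60:v+60,u-75:u+75],(800-640//2,384))
W=cv2.resize(w,(426,320)) if 0 else w
C=cv2.resize(a[v-60:v+60,u-75:u+75],(160*2,128*2))
out=np.zeros((480,640+160,3),np.uint8);out[:,:640]=w;out[:200,640:]=cv2.resize(a[v-50:v+50,u-40:u+40],(160,200));cv2.imwrite("pics/comb3.png",out)
E
```

```text
[ 0.4617 -0.1881  0.2171] [-3.135 -0.007 -1.215] 5.3 [-0.82 -0.95 -0.11]
304 198
```

View pics/comb3.png

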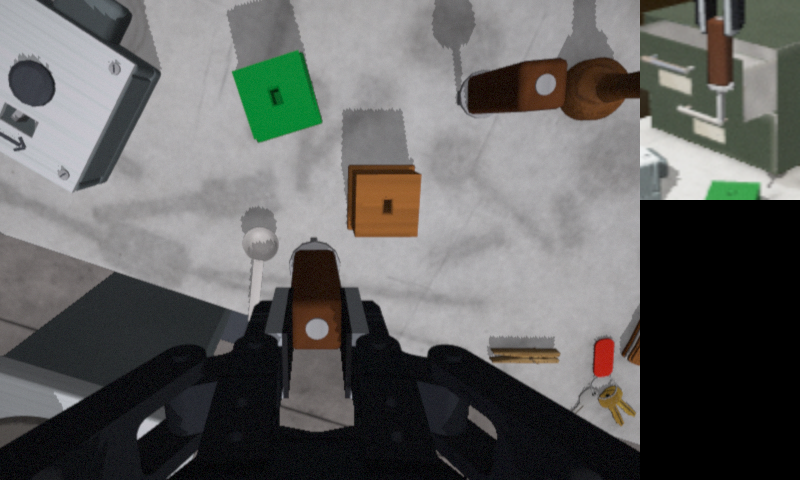

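The wrist view shows the tool held straight (handle (317,330), blade tip (314,240)) and the empty hole at (388,207). The hole's long side is perpendicular to the jaws, so the jaws close along the tool's y, which suits the push. The slot is at (18,120) and the arrow at (10,142). Going over the slot and turning.

Request:
step_arm(steps=[{"hand":255,"xyz":[-0.5,4,0],"rot":[0,0,-0.1]},{"hand":255,"xyz":[-0.5,4.5,0],"rot":[0,0,-0.14]},{"hand":255,"xyz":[-0.5,5,0],"rot":[0,0,-0.14]},{"hand":255,"xyz":[-0.5,5,-1],"rot":[0,0,-0.14]},{"hand":255,"xyz":[-0.3,4.5,-2],"rot":[0,0,-0.06]},{"hand":255,"xyz":[0,0,-2],"rot":[0,0,0]},{"hand":255,"xyz":[0,0,0],"rot":[0,0,0]},{"hand":255,"xyz":[0,0,0],"rot":[0,0,0]}])

```text
time_s: 6.35
position: [0.441, 0.0396, 0.1669]
eef_rot: [-3.132, -0.006, -1.831]
wrist_force: [0.0, 0.1, -1.9]
gripper_width: 0.201
```

```bash
python3 - <<'E'
from h import *
w,c=shot("wrist","wrist4.png");s=env.sense();print(np.round(s["position"],4),np.round(s["eef_rot"],3),s["time_s"],np.round(s["wrist_force"],2))
for p in [[0,0,0],[0,0,.05]]:print(proj(c,np.array(s["position"])-[0,0,.05]-p))
E
```

```text
[0.4409 0.0393 0.1669] [-3.132 -0.007 -1.832] 6.4 [ 0.16 -0.59 -0.55]
[315.37061    242.71453934]
[315.12333606 222.62678804]
```

View pics/wrist4.png

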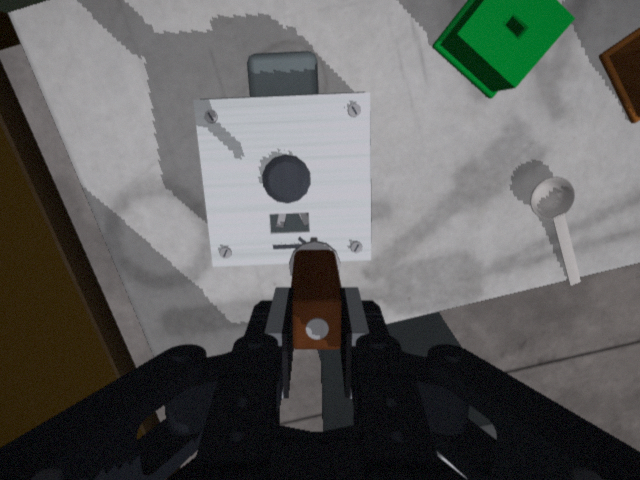

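The slot is at (290,222), long along the jaw direction; the screws are at (211,117), (354,110), (356,246) and (226,252), and the boss at (287,178).

```bash
python3 - <<'E'
from h import *
w=cv2.imread("pics/wrist4.png");c=load("wrist4.png")
g=cv2.cvtColor(w,cv2.COLOR_BGR2GRAY)
S=np.array([ray(c,p,.063)[:2] for p in ((211,117),(354,110),(356,246),(226,252))]);print(S.round(4),S.mean(0).round(4))
for i,j in ((3,0),(2,1)): d=S[j]-S[i];print(np.hypot(*d).round(4),np.degrees(np.arctan2(d[1],d[0])).round(2))
for i,j in ((1,0),(2,3)): d=S[j]-S[i];print(np.hypot(*d).round(4),np.degrees(np.arctan2(d[1],d[0])).round(2)-90)
cor=np.array([ray(c,p,.06)[:2] for p in ((195,100),(370,93),(372,261),(212,267))])
print(cor.round(4),cor.mean(0));
sub=g[205:240,260:320];m=(sub<np.percentile(g[130:160,310:345],50)-45).astype(np.uint8)*255
cv2.imwrite("pics/crop4.png",np.hstack([cv2.resize(sub,None,fx=6,fy=6),cv2.resize(m,None,fx=6,fy=6,interpolation=0)]))
r=cv2.boundingRect(m[2:,:]);print(r)
b=[ray(c,p,.06)[:2].round(4) for p in ((269.5,222),(309.5,222),(290,212.5),(290,231.5))];print("slot ends y+,y-,x+,x-",b,np.mean(b,0))
print("boss",ray(c,(287,178),.067))
E
```

```text
[[ 0.5283  0.088 ]
 [ 0.5079 -0.0056]
 [ 0.4152  0.0152]
 [ 0.4355  0.1082]] [0.4718 0.0515]
0.095 -12.32
0.095 -12.67
0.0958 -12.280000000000001
0.0952 -12.310000000000002
[[ 0.5416  0.0954]
 [ 0.5157 -0.0188]
 [ 0.3998  0.0064]
 [ 0.4263  0.1229]] [0.47086552 0.05148831]
(10, 6, 48, 27)
slot ends y+,y-,x+,x- [array([0.4483, 0.0715]), array([0.4408, 0.0435]), array([0.4512, 0.0552]), array([0.4376, 0.0591])] [0.444475 0.057325]
boss [0.47638527 0.04975571 0.067     ]
```

View pics/crop4.png

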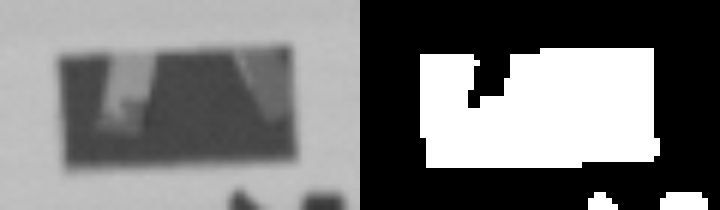

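```bash
cat >> h.py <<'E'
G=np.array([.4713,.0515]);YAW=-.2155
def loc(p): c_,s_=np.cos(YAW),np.sin(YAW);d=np.array(p)[:2]-G;return np.array([c_*d[0]+s_*d[1],-s_*d[0]+c_*d[1]])*1e3
def wor(p): c_,s_=np.cos(YAW),np.sin(YAW);return G+np.array([c_*p[0]-s_*p[1],s_*p[0]+c_*p[1]])/1e3
E
python3 - <<'E'
from h import *
c=load("wrist4.png")
for n,ps in dict(A=((281.8,214),(280.2,225)),B=((302.5,214),(306,224))).items():
    for p in ps:
        l=loc(ray(c,p,.053));print(n,l.round(1),"phi",round(np.arctan2(-l[1],-l[0]),3))
print("bind phi teeth",.33+.6283*4-np.pi,.33+.6283*5-np.pi)
for p in ((269.5,222),(309.5,222),(290,212.5),(290,231.5)):print(loc(ray(c,p,.06)).round(1))
s=env.sense();print("tcp loc",loc(s["position"]))
for y in (10,3,1,0,-2):print(y,wor((-28,y)).round(4))
print(np.cos(YAW),np.sin(YAW))
E
```

```text
A [-22.8   6. ] phi -0.256
A [-31.1   7.7] phi -0.243
B [-23.5  -9.3] phi 0.377
B [-31.2 -11.5] phi 0.353
bind phi teeth -0.29839265358979317 0.3299073464102067
[-26.8  14.6]
[-28.1 -14.3]
[-20.4  -0.7]
[-34.6   0.2]
tcp loc [-27.1179355 -18.4475569]
10 [0.4461 0.0673]
3 [0.4446 0.0604]
1 [0.4442 0.0585]
0 [0.4439 0.0575]
-2 [0.4435 0.0555]
0.97686959837511 -0.21383588980910406
```

```bash
python3 - <<'E'
from h import *
w=cv2.imread("pics/wrist4.png");c=load("wrist4.png");s=env.sense();P=np.array(s["position"])
sub=w[310:345,300:335];m=((sub.max(2)-sub.min(2)<40)&(sub.max(2)>120)).astype(np.uint8)
n,l,st,ce=cv2.connectedComponentsWithStats(m);i=1+np.argmax(st[1:,4]);p=ce[i]+[300,310];print(st[i],p)
Rt=R.from_euler('xyz',s["eef_rot"]).as_matrix()
q=ray(c,p,P[2]+.0502);print("pin in tool mm",(Rt.T@(q-P)*1e3).round(2))
t=loc(q);print("pin loc",t,"tcp loc",loc(P))
# blade tip seen
print("tip ray tool mm",(Rt.T@(ray(c,(314,240),P[2]-.0498)-P)*1e3).round(2))
# level correction rotvec
Rd=R.from_euler('xyz',[np.pi,0,YAW-np.pi/2]).as_matrix();print("rot",R.from_matrix(Rd@Rt.T).as_rotvec().round(4))
for y in (-1,9):
  d=wor((-28,y))-P[:2];print(y,"shift cm",(d*100).round(2))
E
```

```text
[ 6 17 14 12 82] [311.45121951 333.43902439]
pin in tool mm [ -1.42   3.53 -50.25]
pin loc [-31.03533064 -16.51453129] tcp loc [-27.1179355 -18.4475569]
tip ray tool mm [-1.14 -1.26 49.81]
rot [0.0087 0.0077 0.0455]
-1 shift cm [0.29 1.72]
9 shift cm [0.5 2.7]
```

Request:
step_arm(steps=[{"hand":255,"xyz":[0.25,0.8,-1],"rot":[0.0087,0.0077,0.0455]},{"hand":255,"xyz":[0.22,0.83,-1],"rot":[0,0,0]},{"hand":255,"xyz":[0,0,-1],"rot":[0,0,0]},{"hand":255,"xyz":[0,0,-1],"rot":[0,0,0]},{"hand":255,"xyz":[0,0,0],"rot":[0,0,0]},{"hand":255,"xyz":[0,0,0],"rot":[0,0,0]},{"hand":255,"xyz":[0,0,0],"rot":[0,0,0]},{"hand":255,"xyz":[0,0,0],"rot":[0,0,0]}])

```text
time_s: 7.4
position: [0.4471, 0.0554, 0.1251]
eef_rot: [-3.14, 0.001, -1.786]
wrist_force: [0.2, 0.6, -1.1]
gripper_width: 0.206
```

```bash
cat >> h.py <<'E'
def st():
    s=env.sense();Rt=R.from_euler('xyz',s["eef_rot"]).as_matrix()
    Rd=R.from_euler('xyz',[np.pi,0,YAW-np.pi/2]).as_matrix()
    f=np.array(s["wrist_force"]);cc,ss=np.cos(YAW),np.sin(YAW)
    print("t",round(s["time_s"],2),"loc",loc(s["position"]).round(2),"z",round(s["position"][2],4),"rotcorr",R.from_matrix(Rd@Rt.T).as_rotvec().round(4),"Floc",[round(cc*f[0]+ss*f[1],1),round(-ss*f[0]+cc*f[1],1),round(f[2],1)],"M",np.round(s["moment"],2),"w",s["gripper_width"]);return s
E
python3 - <<'E'
from h import *
w,c=shot("wrist","wrist5.png");s=st();P=np.array(s["position"])
print(proj(c,P-[0,0,.0498]),[proj(c,[*wor(p),.06]).round(1) for p in ((-35,14),(-35,-14),(-21,-14),(-21,14))])
cv2.imwrite("pics/crop5.png",cv2.resize(w[150:300,230:400],None,fx=4,fy=4,interpolation=cv2.INTER_CUBIC))
E
```

```text
t 7.45 loc [-24.51  -1.37] z 0.1252 rotcorr [-0.0006  0.0014 -0.0003] Floc [np.float64(-0.4), np.float64(0.1), np.float64(-1.1)] M [-0.04  0.02 -0.03] w 0.20364940489647815
[315.56174199 242.06603543] [array([291.4, 250.9]), array([335.6, 250.9]), array([335.9, 229.5]), array([291. , 229.5])]
```

View pics/crop5.png

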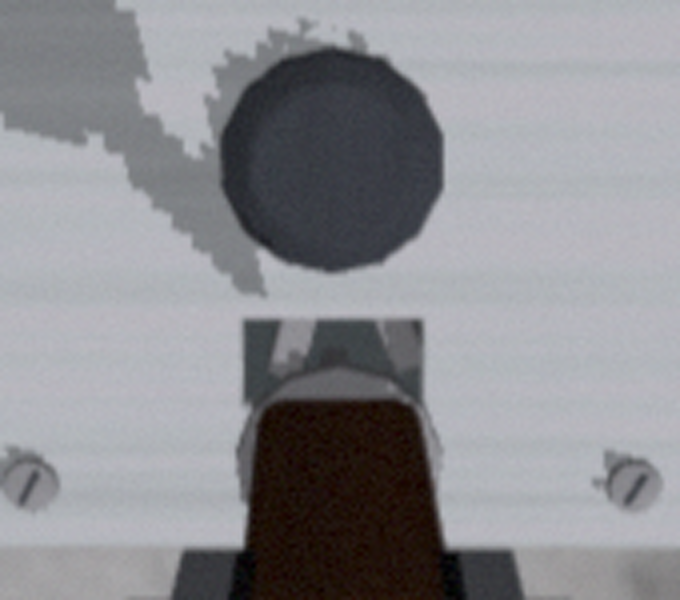

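The crop shows the blade tip at full-image (313,237), over the slot (x 291-336, far edge y 230), with the teeth left and right of it. The blade sits about 1.3 mm to +y and 1.9 mm to -x of the TCP, so I correct for that and insert.

Request:
step_arm(steps=[{"hand":255,"xyz":[-0.18,-0.12,0],"rot":[0,0,0]},{"hand":255,"xyz":[0,0,-0.8],"rot":[0,0,0]},{"hand":255,"xyz":[0,0,-0.8],"rot":[0,0,0]},{"hand":255,"xyz":[0,0,-0.3],"rot":[0,0,0]},{"hand":255,"xyz":[0,0,-0.3],"rot":[0,0,0]},{"hand":255,"xyz":[0,0,-0.3],"rot":[0,0,0]},{"hand":255,"xyz":[0,0,-0.3],"rot":[0,0,0]},{"hand":255,"xyz":[0,0,-0.3],"rot":[0,0,0]}])

```text
time_s: 8.45
position: [0.4452, 0.0541, 0.0921]
eef_rot: [-3.14, 0.001, -1.786]
wrist_force: [-0.1, -0.5, -1.6]
gripper_width: 0.197
```

```bash
python3 -c "
from h import *
st()"
```

```text
t 8.45 loc [-26.03  -3.03] z 0.0921 rotcorr [-0.0007  0.0017 -0.0002] Floc [np.float64(0.1), np.float64(-0.5), np.float64(-1.6)] M [ 0.01 -0.04  0.04] w 0.1966037441650122
```

Request:
step_arm(steps=[{"hand":255,"xyz":[0,0,-0.4],"rot":[0,0,0]},{"hand":255,"xyz":[-0.021,-0.098,0],"rot":[0,0,0]},{"hand":255,"xyz":[-0.021,-0.098,0],"rot":[0,0,0]},{"hand":255,"xyz":[-0.021,-0.098,0],"rot":[0,0,0]},{"hand":255,"xyz":[-0.021,-0.098,0],"rot":[0,0,0]},{"hand":255,"xyz":[-0.021,-0.098,0],"rot":[0,0,0]},{"hand":255,"xyz":[-0.021,-0.098,0],"rot":[0,0,0]},{"hand":255,"xyz":[-0.021,-0.098,0],"rot":[0,0,0]}])

```text
time_s: 9.45
position: [0.4447, 0.0507, 0.088]
eef_rot: [-3.139, 0.007, -1.785]
wrist_force: [0.7, 2.6, -3.2]
gripper_width: 0.201
```

```bash
python3 -c "
from h import *
st()"
```

```text
t 9.45 loc [-25.87  -6.46] z 0.088 rotcorr [-0.0063  0.0043 -0.0014] Floc [np.float64(0.1), np.float64(2.7), np.float64(-3.2)] M [ 1.05 -0.16 -0.  ] w 0.20070025875272599
```

Request:
step_arm(steps=[{"hand":255,"xyz":[-0.045,-0.196,0],"rot":[-0.002,0.001,0]},{"hand":255,"xyz":[-0.045,-0.196,0],"rot":[-0.002,0.001,0]},{"hand":255,"xyz":[-0.045,-0.196,0],"rot":[-0.002,0.001,0]},{"hand":255,"xyz":[-0.045,-0.196,0],"rot":[-0.002,0.001,0]},{"hand":255,"xyz":[0,0,0],"rot":[0,0,0]},{"hand":255,"xyz":[0,0,0],"rot":[0,0,0]},{"hand":255,"xyz":[0,0,0],"rot":[0,0,0]},{"hand":255,"xyz":[0,0,0],"rot":[0,0,0]}])

```text
time_s: 10.45
position: [0.4438, 0.0442, 0.0886]
eef_rot: [-3.14, 0.001, -1.785]
wrist_force: [1.1, 4.1, -1.9]
gripper_width: 0.201
```

```bash
python3 -c "
from h import *
st()"
```

```text
t 10.45 loc [-25.35 -13.01] z 0.0886 rotcorr [-0.0007  0.0022 -0.0013] Floc [np.float64(0.2), np.float64(4.2), np.float64(-1.9)] M [ 1.29 -0.22  0.  ] w 0.2014341812764622
```

Request:
step_arm(steps=[{"hand":255,"xyz":[0.03,0.12,0],"rot":[0,0,0]},{"hand":255,"xyz":[0,0,1.2],"rot":[0,0,0]},{"hand":255,"xyz":[0,0,1.3],"rot":[0,0,0]},{"hand":255,"xyz":[0.17,0.93,0],"rot":[0,0,0]},{"hand":255,"xyz":[0.17,0.93,0],"rot":[0,0,0]},{"hand":255,"xyz":[0,0,0],"rot":[0,0,0]},{"hand":255,"xyz":[0,0,0],"rot":[0,0,0]},{"hand":255,"xyz":[0,0,0],"rot":[0,0,0]}])

```text
time_s: 11.45
position: [0.4461, 0.0604, 0.1151]
eef_rot: [-3.141, -0.007, -1.786]
wrist_force: [0.2, 0.5, 0.3]
gripper_width: 0.197
```

```bash
python3 - <<'E'
from h import *
w,c=shot("wrist","wrist6.png");s=st();P=np.array(s["position"])
cv2.imwrite("pics/crop6.png",cv2.resize(w[200:270,270:360],None,fx=6,fy=6,interpolation=cv2.INTER_CUBIC))
print(proj(c,P-[0,0,.0498]),[proj(c,[*wor(p),.06]).round(1) for p in ((-35,14),(-35,-14),(-21,-14),(-21,14))])
E
```

```text
t 11.5 loc [-26.53   3.28] z 0.1151 rotcorr [ 0.007  -0.0013 -0.0003] Floc [np.float64(0.3), np.float64(-0.0), np.float64(-1.4)] M [-0.01  0.03  0.02] w 0.20255065069454511
[314.87047472 242.04122472] [array([297.2, 252.9]), array([343.3, 252.8]), array([343.7, 230.6]), array([296.9, 230.7])]
```

View pics/crop6.png

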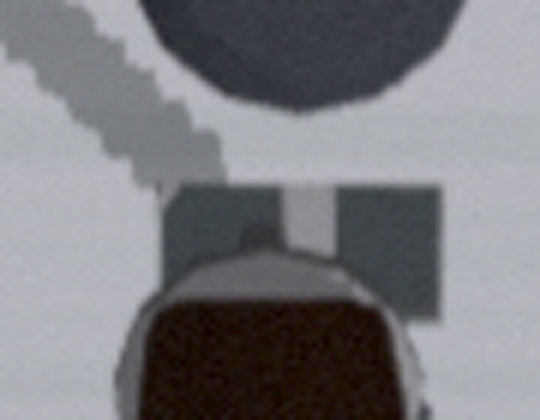

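The crop shows one tooth near the slot's centre (image x 322, slot centre 320) and the blade tip just behind it at 314. The stroke worked; I move 4.5 mm further to +y and insert.

Request:
step_arm(steps=[{"hand":255,"xyz":[0.14,0.45,0],"rot":[0.007,-0.001,0]},{"hand":255,"xyz":[0,0,0],"rot":[0,0,0]},{"hand":255,"xyz":[0,0,-0.6],"rot":[0,0,0]},{"hand":255,"xyz":[0,0,-0.4],"rot":[0,0,0]},{"hand":255,"xyz":[0,0,-0.4],"rot":[0,0,0]},{"hand":255,"xyz":[0,0,-0.4],"rot":[0,0,0]},{"hand":255,"xyz":[0,0,-0.5],"rot":[0,0,0]},{"hand":255,"xyz":[0,0,-0.4],"rot":[0,0,0]}])

```text
time_s: 12.5
position: [0.4473, 0.0646, 0.0859]
eef_rot: [3.141, -0.0, -1.787]
wrist_force: [-0.3, -0.2, -1.9]
gripper_width: 0.201
```

```bash
python3 -c "
from h import *
st()"
```

```text
t 12.5 loc [-26.24   7.69] z 0.0859 rotcorr [-0.0002 -0.001   0.0005] Floc [np.float64(-0.3), np.float64(-0.3), np.float64(-1.9)] M [-0.01  0.05  0.05] w 0.20111188304012398
```

Request:
step_arm(steps=[{"hand":255,"xyz":[-0.054,-0.245,0],"rot":[0,0,0]},{"hand":255,"xyz":[-0.054,-0.245,0],"rot":[0,0,0]},{"hand":255,"xyz":[-0.054,-0.245,0],"rot":[-0.001,0.001,0]},{"hand":255,"xyz":[-0.054,-0.245,0],"rot":[-0.001,0.001,0]},{"hand":255,"xyz":[-0.054,-0.245,0],"rot":[-0.001,0.001,0]},{"hand":255,"xyz":[-0.054,-0.245,0],"rot":[-0.001,0.001,0]},{"hand":255,"xyz":[-0.054,-0.245,0],"rot":[-0.001,0.001,0]},{"hand":255,"xyz":[-0.054,-0.245,0],"rot":[-0.001,0.001,0]}])

```text
time_s: 13.5
position: [0.4444, 0.0488, 0.0863]
eef_rot: [3.138, 0.0, -1.785]
wrist_force: [0.9, 4.4, -1.6]
gripper_width: 0.204
```

```bash
python3 -c "
from h import *
st()"
```

```text
t 13.5 loc [-25.66  -8.37] z 0.0863 rotcorr [-0.0011 -0.0032 -0.001 ] Floc [np.float64(-0.0), np.float64(4.5), np.float64(-1.6)] M [ 1.18 -0.29  0.01] w 0.20422983051027166
```

Request:
step_arm(steps=[{"hand":255,"xyz":[-0.045,-0.2,0],"rot":[0,0,0]},{"hand":255,"xyz":[-0.04,-0.17,0],"rot":[0,0,0]},{"hand":255,"xyz":[0,0,0],"rot":[0,0,0]},{"hand":255,"xyz":[0.02,0.12,0],"rot":[0,0,0]},{"hand":255,"xyz":[0,0,1.3],"rot":[0,0,0]},{"hand":255,"xyz":[0,0,1.4],"rot":[0,0,0]},{"hand":255,"xyz":[0.17,0.93,0],"rot":[0,0,0]},{"hand":255,"xyz":[0.1,0.6,0],"rot":[0,0,0]}])

```text
time_s: 14.5
position: [0.4458, 0.0579, 0.1159]
eef_rot: [3.138, -0.006, -1.788]
wrist_force: [-0.7, -0.2, -0.7]
gripper_width: 0.198
```

```bash
python3 - <<'E'
from h import *
w,c=shot("wrist","wrist7.png");s=st();P=np.array(s["position"])
cv2.imwrite("pics/crop7.png",cv2.resize(w[200:270,270:360],None,fx=6,fy=6,interpolation=cv2.INTER_CUBIC))
print(proj(c,P-[0,0,.0498]),[proj(c,[*wor(p),.06]).round(1) for p in ((-35,14),(-35,-14),(-21,-14),(-21,14))])
E
```

```text
t 14.55 loc [-26.25   1.78] z 0.1159 rotcorr [ 0.0042 -0.0043  0.0002] Floc [np.float64(-0.3), np.float64(0.3), np.float64(-1.7)] M [ 0.05 -0.03  0.  ] w 0.2030487418311664
[313.35447528 241.68461636] [array([293.4, 252.5]), array([339.3, 252.4]), array([339.6, 230.2]), array([293. , 230.4])]
```

View pics/crop7.png

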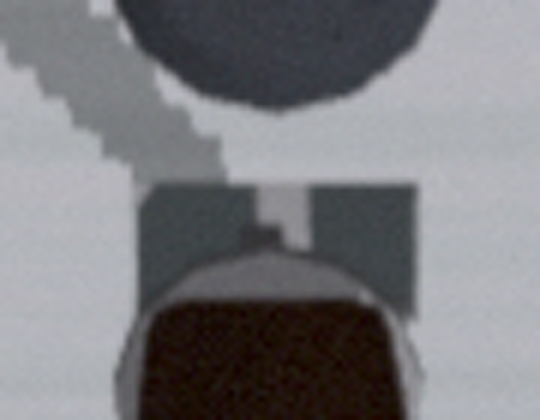

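Same state as before: the next tooth is centred (image x 317 against slot centre 316), with the blade at 313. Stroke 3.

Request:
step_arm(steps=[{"hand":255,"xyz":[0.14,0.57,0],"rot":[0.004,-0.004,0]},{"hand":255,"xyz":[0,0,0],"rot":[0,0,0]},{"hand":255,"xyz":[0,0,-0.6],"rot":[0,0,0]},{"hand":255,"xyz":[0,0,-0.4],"rot":[0,0,0]},{"hand":255,"xyz":[0,0,-0.5],"rot":[0,0,0]},{"hand":255,"xyz":[0,0,-0.5],"rot":[0,0,0]},{"hand":255,"xyz":[0,0,-0.5],"rot":[0,0,0]},{"hand":255,"xyz":[0,0,-0.4],"rot":[0,0,0]}])

```text
time_s: 15.55
position: [0.4463, 0.0641, 0.0837]
eef_rot: [3.139, -0.002, -1.787]
wrist_force: [-0.0, 0.1, -1.3]
gripper_width: 0.201
```

```bash
python3 -c "
from h import *
st()"
```

```text
t 15.55 loc [-27.12   6.94] z 0.0837 rotcorr [ 0.0011 -0.0033  0.0003] Floc [np.float64(-0.1), np.float64(0.1), np.float64(-1.3)] M [ 0.01 -0.01 -0.02] w 0.20131529717830743
```

Request:
step_arm(steps=[{"hand":255,"xyz":[-0.045,-0.196,0],"rot":[0,0,0]},{"hand":255,"xyz":[-0.045,-0.196,0],"rot":[0,0,0]},{"hand":255,"xyz":[-0.045,-0.196,0],"rot":[-0.001,0.001,0]},{"hand":255,"xyz":[-0.045,-0.196,0],"rot":[-0.001,0.001,0]},{"hand":255,"xyz":[-0.045,-0.196,0],"rot":[-0.001,0.001,0]},{"hand":255,"xyz":[-0.045,-0.196,0],"rot":[-0.001,0.001,0]},{"hand":255,"xyz":[-0.045,-0.196,0],"rot":[-0.001,0.001,0]},{"hand":255,"xyz":[-0.045,-0.196,0],"rot":[-0.001,0.001,0]}])

```text
time_s: 16.55
position: [0.4441, 0.0526, 0.084]
eef_rot: [3.136, -0.001, -1.785]
wrist_force: [1.2, 5.7, -4.1]
gripper_width: 0.2
```

```bash
python3 -c "
from h import *
st()"
```

```text
t 16.55 loc [-26.83  -4.76] z 0.084 rotcorr [-0.0002 -0.0056 -0.001 ] Floc [np.float64(-0.1), np.float64(5.9), np.float64(-4.1)] M [ 1.83 -0.39 -0.  ] w 0.20048638020951004
```

Request:
step_arm(steps=[{"hand":255,"xyz":[-0.045,-0.2,0],"rot":[0,0.003,0]},{"hand":255,"xyz":[-0.045,-0.2,0],"rot":[0,0.002,0]},{"hand":255,"xyz":[-0.055,-0.25,0],"rot":[0,0,0]},{"hand":255,"xyz":[-0.055,-0.25,0],"rot":[0,0,0]},{"hand":255,"xyz":[-0.055,-0.25,0],"rot":[0,0,0]},{"hand":255,"xyz":[-0.055,-0.25,0],"rot":[0,0,0]},{"hand":255,"xyz":[-0.055,-0.25,0],"rot":[0,0,0]},{"hand":255,"xyz":[-0.055,-0.25,0],"rot":[0,0,0]}])

```text
time_s: 17.55
position: [0.4435, 0.0511, 0.0845]
eef_rot: [3.135, 0.026, -1.781]
wrist_force: [1.7, 8.0, -4.1]
gripper_width: 0.2
```

```bash
python3 -c "
from h import *
st()"
```

```text
t 17.55 loc [-27.1  -6.3] z 0.0845 rotcorr [-0.0272 -0.001  -0.0049] Floc [np.float64(-0.0), np.float64(8.2), np.float64(-4.1)] M [ 2.28 -0.4  -0.04] w 0.20000261977353948
```

Request:
step_arm(steps=[{"hand":255,"xyz":[-0.062,-0.28,0],"rot":[-0.005,0,-0.001]},{"hand":255,"xyz":[-0.064,-0.29,0],"rot":[-0.005,0,-0.001]},{"hand":255,"xyz":[-0.066,-0.3,0],"rot":[-0.005,0,-0.001]},{"hand":255,"xyz":[-0.066,-0.3,0],"rot":[-0.005,0,-0.001]},{"hand":255,"xyz":[-0.066,-0.3,0],"rot":[-0.005,0,-0.001]},{"hand":255,"xyz":[-0.066,-0.3,0],"rot":[-0.005,0,-0.001]},{"hand":255,"xyz":[-0.066,-0.3,0],"rot":[-0.005,0,-0.001]},{"hand":255,"xyz":[-0.066,-0.3,0],"rot":[-0.005,0,-0.001]}])

```text
time_s: 18.55
position: [0.4425, 0.051, 0.0851]
eef_rot: [-3.136, 0.023, -1.784]
wrist_force: [1.8, 9.9, -6.1]
gripper_width: 0.202
```

```bash
python3 -c "
from h import *
st()"
```

```text
t 18.55 loc [-28.02  -6.66] z 0.0851 rotcorr [-0.0211  0.0106 -0.0026] Floc [np.float64(-0.4), np.float64(10.0), np.float64(-6.1)] M [ 2.69 -0.46  0.07] w 0.20214305250054246
```

Request:
step_arm(steps=[{"hand":255,"xyz":[-0.06,-0.34,0],"rot":[-0.005,0.002,-0.001]},{"hand":255,"xyz":[-0.06,-0.36,0],"rot":[-0.005,0.002,-0.001]},{"hand":255,"xyz":[-0.06,-0.36,0],"rot":[-0.005,0.002,-0.001]},{"hand":255,"xyz":[-0.06,-0.36,0],"rot":[-0.005,0.002,-0.001]},{"hand":255,"xyz":[-0.06,-0.36,0],"rot":[-0.005,0.002,-0.001]},{"hand":255,"xyz":[-0.06,-0.36,0],"rot":[-0.005,0.002,-0.001]},{"hand":255,"xyz":[-0.06,-0.36,0],"rot":[-0.005,0.002,-0.001]},{"hand":255,"xyz":[-0.06,-0.36,0],"rot":[-0.005,0.002,-0.001]}])

```text
time_s: 19.55
position: [0.4423, 0.0507, 0.0857]
eef_rot: [-3.139, 0.023, -1.784]
wrist_force: [1.7, 11.1, -7.3]
gripper_width: 0.2
```

```bash
python3 -c "
from h import *
st()"
```

```text
t 19.55 loc [-28.13  -6.99] z 0.0857 rotcorr [-0.0215  0.0072 -0.0021] Floc [np.float64(-0.7), np.float64(11.2), np.float64(-7.3)] M [ 3.01 -0.48  0.01] w 0.20006228455114086
```

Request:
step_arm(steps=[{"hand":255,"xyz":[-0.06,-0.39,-0.02],"rot":[-0.005,0.002,-0.001]},{"hand":255,"xyz":[-0.06,-0.39,-0.02],"rot":[-0.005,0.002,-0.001]},{"hand":255,"xyz":[-0.06,-0.39,-0.02],"rot":[-0.005,0.002,-0.001]},{"hand":255,"xyz":[-0.06,-0.39,-0.02],"rot":[-0.005,0.002,-0.001]},{"hand":255,"xyz":[-0.06,-0.39,-0.02],"rot":[-0.005,0.002,-0.001]},{"hand":255,"xyz":[-0.06,-0.39,-0.02],"rot":[-0.005,0.002,-0.001]},{"hand":255,"xyz":[-0.06,-0.39,-0.02],"rot":[-0.005,0.002,-0.001]},{"hand":255,"xyz":[-0.06,-0.39,-0.02],"rot":[-0.005,0.002,-0.001]}])

```text
time_s: 20.55
position: [0.4426, 0.0505, 0.0857]
eef_rot: [3.14, 0.026, -1.784]
wrist_force: [1.1, 10.5, -5.5]
gripper_width: 0.201
```

```bash
python3 -c "
from h import *
st()"
```

```text
t 20.55 loc [-27.86  -7.15] z 0.0857 rotcorr [-0.0252  0.0043 -0.0021] Floc [np.float64(-1.2), np.float64(10.5), np.float64(-5.5)] M [ 3.11 -0.42  0.01] w 0.20127296139125422
```

Request:
step_arm(steps=[{"hand":255,"xyz":[-0.07,-0.42,0],"rot":[-0.006,0.001,-0.001]},{"hand":255,"xyz":[-0.08,-0.44,0],"rot":[-0.006,0.001,-0.001]},{"hand":255,"xyz":[-0.08,-0.44,0],"rot":[-0.006,0.001,-0.001]},{"hand":255,"xyz":[-0.08,-0.44,0],"rot":[-0.006,0.001,-0.001]},{"hand":255,"xyz":[-0.08,-0.44,0],"rot":[-0.006,0.001,-0.001]},{"hand":255,"xyz":[-0.08,-0.44,0],"rot":[-0.006,0.001,-0.001]},{"hand":255,"xyz":[-0.08,-0.44,0],"rot":[-0.006,0.001,-0.001]},{"hand":255,"xyz":[-0.08,-0.44,0],"rot":[-0.006,0.001,-0.001]}])

```text
time_s: 21.55
position: [0.4417, 0.0501, 0.0863]
eef_rot: [-3.136, 0.028, -1.783]
wrist_force: [1.4, 11.8, -6.5]
gripper_width: 0.203
```

```bash
python3 -c "
from h import *
st()"
```

```text
t 21.55 loc [-28.65  -7.71] z 0.0863 rotcorr [-0.0265  0.0112 -0.0032] Floc [np.float64(-1.1), np.float64(11.9), np.float64(-6.5)] M [ 3.41 -0.47  0.06] w 0.20312232413057224
```

About 12 N held (11.9 N measured, 11.2-11.9 N over the last two seconds). Releasing, lifting straight out and levelling.

Request:
step_arm(steps=[{"hand":255,"xyz":[0,0,0],"rot":[0,0,0]},{"hand":255,"xyz":[0.09,0.2,0],"rot":[-0.02,0.01,-0.003]},{"hand":255,"xyz":[0.03,0.1,0],"rot":[0,0,0]},{"hand":255,"xyz":[0,0,1],"rot":[0,0,0]},{"hand":255,"xyz":[0,0,2],"rot":[0,0,0]},{"hand":255,"xyz":[0,0,3],"rot":[0,0,0]},{"hand":255,"xyz":[0,0,4],"rot":[0,0,0]},{"hand":255,"xyz":[0,0,0],"rot":[0,0,0]}])

```text
time_s: 22.55
position: [0.4408, 0.0469, 0.1915]
eef_rot: [3.14, -0.001, -1.789]
wrist_force: [0.1, 0.1, 0.1]
gripper_width: 0.207
```

```bash
python3 - <<'E'
from h import *
w,c=shot("wrist","wrist8.png");s=st();P=np.array(s["position"]);print(P)
Z=P[2]+.0502
hsv=cv2.cvtColor(w,cv2.COLOR_BGR2HSV);sub=w[300:360,290:350].astype(int)
m=((sub.max(2)-sub.min(2)<30)&(sub.max(2)>110)).astype(np.uint8)
n,l,stt,ce=cv2.connectedComponentsWithStats(m)
for i in range(1,n):
  if stt[i,4]>60:print(stt[i],ce[i]+[290,300])
g=w[215:265,285:345];print(proj(c,P-[0,0,.0498]))
a,ca=shot("scene","scene8.png");b,cb=shot("side","side8.png")
def cr(im,cam,h):
  u,v=proj(cam,P-[0,0,.01]).astype(int);return cv2.resize(im[v-h:v+h,u-h:u+h],(300,300))
cv2.imwrite("pics/comb8.png",np.hstack([cv2.resize(w[180:380,220:420],(300,300)),cr(a,ca,40)]))
E
```

```text
t 22.6 loc [-30.28 -11.76] z 0.1897 rotcorr [ 0.0012 -0.0056  0.0027] Floc [np.float64(-0.8), np.float64(-0.7), np.float64(-0.8)] M [-0.03  0.    0.01] w 0.19857167487414706
[0.43920737 0.0464895  0.18966255]
[ 16  25  18  15 145] [312.72413793 332.71724138]
[316.59167201 243.28221751]
```

View pics/comb8.png

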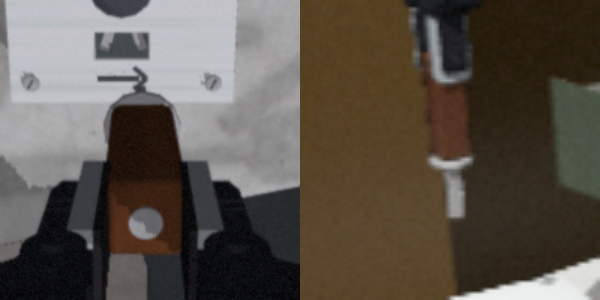

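The wheel's teeth now stand symmetric under the slot, as they should at the stop. The tool sits in the grip as before: pin at (317,329), tip at (313,238), no slip seen. Returning to the recorded grip pose above the stand.

Request:
step_arm(steps=[{"hand":255,"xyz":[0.6,-4,0],"rot":[0,0,0.08]},{"hand":255,"xyz":[0.7,-5,0],"rot":[0,0,0.1]},{"hand":255,"xyz":[0.7,-5,0],"rot":[0,0,0.1]},{"hand":255,"xyz":[0.7,-5,0],"rot":[0,0,0.1]},{"hand":255,"xyz":[0.7,-5,0],"rot":[0,0,0.1]},{"hand":255,"xyz":[0.6,-4,0],"rot":[0,0,0.08]},{"hand":255,"xyz":[0,0,0],"rot":[0,0,0]},{"hand":255,"xyz":[0,0,0],"rot":[0,0,0]}])

```text
time_s: 23.7
position: [0.4675, -0.2408, 0.1761]
eef_rot: [3.111, 0.007, -1.206]
wrist_force: [0.2, 0.8, -1.9]
gripper_width: 0.197
```

```bash
cat >> h.py <<'E'
def tgt(T=(.4817,-.2476),yaw=-1.213):
    s=env.sense();Rt=R.from_euler('xyz',s["eef_rot"]).as_matrix();Rd=R.from_euler('xyz',[np.pi,0,yaw]).as_matrix()
    print("t",round(s["time_s"],2),"shift cm",((np.array(T)-s["position"][:2])*100).round(2),"z",round(s["position"][2],4),"rot",R.from_matrix(Rd@Rt.T).as_rotvec().round(4),"F",np.round(s["wrist_force"],1),"M",np.round(s["moment"],2),"w",round(s["gripper_width"],3))
E
python3 -c "
from h import *
tgt()"
```

```text
t 23.7 shift cm [ 1.42 -0.68] z 0.1761 rot [ 0.0038 -0.0309 -0.0071] F [ 0.2  0.8 -1.9] M [ 0.01 -0.02 -0.01] w 0.197
```

Request:
step_arm(steps=[{"hand":255,"xyz":[0.7,-0.34,0],"rot":[0.004,-0.031,-0.007]},{"hand":255,"xyz":[0.7,-0.34,0],"rot":[0,0,0]},{"hand":255,"xyz":[0,0,-2],"rot":[0,0,0]},{"hand":255,"xyz":[0,0,-2],"rot":[0,0,0]},{"hand":255,"xyz":[0,0,-2],"rot":[0,0,0]},{"hand":255,"xyz":[0,0,0],"rot":[0,0,0]},{"hand":255,"xyz":[0,0,0],"rot":[0,0,0]},{"hand":255,"xyz":[0,0,0],"rot":[0,0,0]}])

```text
time_s: 24.7
position: [0.4869, -0.2433, 0.117]
eef_rot: [-3.134, -0.003, -1.205]
wrist_force: [0.9, -0.5, -0.2]
gripper_width: 0.201
```

```bash
python3 -c "
from h import *
tgt()"
```

```text
t 24.7 shift cm [-0.52 -0.43] z 0.117 rot [ 0.0005  0.0078 -0.0082] F [ 0.9 -0.5 -0.2] M [-0.08 -0.01 -0.05] w 0.201
```

Corrected in small steps, then checked again.

Request:
step_arm(steps=[{"hand":255,"xyz":[-0.5,-0.42,-0.3],"rot":[0,0.008,-0.008]},{"hand":255,"xyz":[0,0,0],"rot":[0,0,0]},{"hand":255,"xyz":[0,0,0],"rot":[0,0,0]},{"hand":255,"xyz":[0,0,0],"rot":[0,0,0]},{"hand":255,"xyz":[0,0,0],"rot":[0,0,0]},{"hand":255,"xyz":[0,0,0],"rot":[0,0,0]},{"hand":255,"xyz":[0,0,0],"rot":[0,0,0]},{"hand":255,"xyz":[0,0,0],"rot":[0,0,0]}])

```text
time_s: 25.7
position: [0.4824, -0.2483, 0.1153]
eef_rot: [-3.141, -0.002, -1.214]
wrist_force: [0.1, -0.1, -0.7]
gripper_width: 0.201
```

```bash
python3 -c "
from h import *
tgt()"
```

```text
t 25.7 shift cm [-0.07  0.07] z 0.1153 rot [0.0017 0.0016 0.0006] F [ 0.1 -0.1 -0.7] M [-0.03 -0.02  0.03] w 0.201
```

Request:
step_arm(steps=[{"hand":255,"xyz":[-0.07,0.07,-0.6],"rot":[0.001,0.001,0]},{"hand":255,"xyz":[0,0,-0.7],"rot":[0,0,0]},{"hand":255,"xyz":[0,0,0],"rot":[0,0,0]},{"hand":255,"xyz":[0,0,0],"rot":[0,0,0]},{"hand":255,"xyz":[0,0,-0.3],"rot":[0,0,0]},{"hand":255,"xyz":[0,0,-0.3],"rot":[0,0,0]},{"hand":255,"xyz":[0,0,-0.3],"rot":[0,0,0]},{"hand":255,"xyz":[0,0,-0.3],"rot":[0,0,0]}])

```text
time_s: 26.7
position: [0.4817, -0.2476, 0.0885]
eef_rot: [-3.141, -0.001, -1.214]
wrist_force: [-0.1, -0.4, 0.1]
gripper_width: 0.205
```

```bash
python3 -c "
from h import *
tgt()"
```

```text
t 26.7 shift cm [ 0. -0.] z 0.0885 rot [0.0006 0.0005 0.0007] F [-0.1 -0.4  0.1] M [-0.04  0.01  0.06] w 0.205
```

Blade tip is about 6 mm into the hole with no force. Continuing down.

Request:
step_arm(steps=[{"hand":255,"xyz":[0,0,-0.4],"rot":[0,0,0]},{"hand":255,"xyz":[0,0,-0.5],"rot":[0,0,0]},{"hand":255,"xyz":[0,0,-0.5],"rot":[0,0,0]},{"hand":255,"xyz":[0,0,-0.5],"rot":[0,0,0]},{"hand":255,"xyz":[0,0,-0.4],"rot":[0,0,0]},{"hand":255,"xyz":[0,0,-0.2],"rot":[0,0,0]},{"hand":255,"xyz":[0,0,-0.1],"rot":[0,0,0]},{"hand":255,"xyz":[0,0,-0.1],"rot":[0,0,0]}])

```text
time_s: 27.7
position: [0.4817, -0.2474, 0.0608]
eef_rot: [3.141, -0.0, -1.214]
wrist_force: [-2.9, 1.1, 8.3]
gripper_width: 0.199
```

```bash
python3 -c "
from h import *
tgt()"
```

```text
t 27.7 shift cm [ 0.   -0.02] z 0.0608 rot [ 0.0004 -0.0003  0.0008] F [-2.9  1.1  8.3] M [ 0.33  0.75 -0.03] w 0.199
```

Seated at the same height as before, with 8 N on the collar. Releasing and retreating upward.

Request:
step_arm(steps=[{"hand":255,"xyz":[0,0,0],"rot":[0,0,0]},{"hand":120,"xyz":[0,0,0],"rot":[0,0,0]},{"hand":0,"xyz":[0,0,0],"rot":[0,0,0]},{"hand":0,"xyz":[0,0,0],"rot":[0,0,0]},{"hand":0,"xyz":[0,0,0],"rot":[0,0,0]},{"hand":0,"xyz":[0,0,0],"rot":[0,0,0]},{"hand":0,"xyz":[0,0,2],"rot":[0,0,0]},{"hand":0,"xyz":[0,0,3],"rot":[0,0,0]}])

```text
time_s: 28.7
position: [0.4803, -0.2469, 0.1099]
eef_rot: [3.139, 0.003, -1.214]
wrist_force: [0.3, -1.0, -0.1]
gripper_width: 1.001
```

Request:
step_arm(steps=[{"hand":0,"xyz":[0,0,4],"rot":[0,0,0]},{"hand":0,"xyz":[0,0,4],"rot":[0,0,0]},{"hand":0,"xyz":[0,0,4],"rot":[0,0,0]},{"hand":0,"xyz":[-3,1,2],"rot":[0,0,0]},{"hand":0,"xyz":[-3,1,0],"rot":[0,0,0]},{"hand":0,"xyz":[-2,1,0],"rot":[0,0,0]},{"hand":0,"xyz":[0,0,0],"rot":[0,0,0]},{"hand":0,"xyz":[0,0,0],"rot":[0,0,0]}])

```text
time_s: 29.7
position: [0.3999, -0.2165, 0.2574]
eef_rot: [-3.14, -0.003, -1.213]
wrist_force: [0.7, -0.9, 0.5]
gripper_width: 0.998
```

```bash
python3 - <<'E'
from h import *
w,c=shot("wrist","wrist9.png");tgt()
u,v=proj(c,(.480,-.2476,.111)).astype(int);print("pin expected",u,v)
y0,x0=max(v-25,0),u-25;sub=w[y0:v+25,x0:u+25].astype(int)
m=((sub.max(2)-sub.min(2)<40)&(sub.max(2)>110)).astype(np.uint8)
n,l,stt,ce=cv2.connectedComponentsWithStats(m)
for i in range(1,n):
  if stt[i,4]>20:print(stt[i],ray(c,ce[i]+[x0,y0],.111).round(4))
# before/after in scene and side views: handle top
a,ca=shot("scene","scene9.png");b,cb=shot("side","side9.png")
for n_,im,cam in(("scene",a,ca),("side",b,cb)):
  old=cv2.imread(f"pics/{n_}0.png");u,v=proj(cam,(.481,-.248,.08)).astype(int)
  d=cv2.absdiff(im,old)[v-28:v+30,u-22:u+22].max(2);print(n_,"diff>60 px near tool",(d>60).sum(),d.size)
  for nm,p in dict(peg=None,spoon=(.39,-.14,.01),pot=(.685,-.168,.04),green=(.535,-.127,.03)).items():
    if p is None:continue
    u,v=proj(cam,p).astype(int);d=cv2.absdiff(im,old)[v-15:v+15,u-15:u+15].max(2);print(" ",nm,(d>60).sum())
E
```

```text
t 29.75 shift cm [ 8.17 -3.11] z 0.2573 rot [ 0.0018  0.0025 -0.    ] F [-0.4  0.3  0.4] M [-0.01 -0.01 -0.05] w 0.999
pin expected 389 126
[ 42   0   8  50 338] [ 0.4849 -0.2631  0.111 ]
[ 0 18  3 14 28] [ 0.4735 -0.23    0.111 ]
[20 19 11 11 93] [ 0.4807 -0.2472  0.111 ]
scene diff>60 px near tool 5 2552
  spoon 0
  pot 403
  green 0
side diff>60 px near tool 113 2552
  spoon 840
  pot 0
  green 86
```

```bash
python3 -c "
from h import *
print(env.job_done())"
```

```text
the job is handed in; nothing more can be done
None
```

I took the smaller tool from the wooden stand and turned the star wheel until it bound. I gave it the final push, put the tool back and handed the job in at about 30 s.

- **Strokes:** There were three, the first starting part-way because of where the teeth stood. The third stopped where the geometry says the wheel binds, and the teeth then stood symmetric under the slot, as they should at the stop.
- **Final push:** The sideways force at the last four one-second checks was 10.0, 11.2, 10.5 and 11.9 N. It is only read at the end of each second, so how steady it was in between is not shown. A downward component of 5.5 to 7.3 N came with it, about 14 N in total. Every reading stayed well below 25 N.
- **Tool seating:** The collar came down at the same TCP height as at pickup (60.8 mm), with about 8 N on it before I let go. Afterwards the handle's end pin was within about 1 mm of where it started. The scene camera saw almost no change around the tool; the side camera showed some (113 of 2552 pixels), which I did not look into.
- **Things standing around:** The spoon and the green stand are unchanged in the scene view, and the pot is unchanged in the side view. The arm or gripper blocked the first pictures of the spoon from the side and of the pot in the scene, so those comparisons disagree. The green stand's side view also changed a little, probably for the same reason. I did not compare the peg's position; the arm never went near it.

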